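# Pump syrup into the creamer and serve it on the tray

## Robot

A 6-joint arm with a two-finger parallel gripper is mounted at the origin on the work surface. World frame = base frame: x ahead of the robot, y to its left, z up, the work surface at z = 0. Lengths are in m, angles in rad, forces in N, time in s.
With the tool pointing down it reaches from about 0.25 to 0.775 m from the base axis. Payload 4 kg.
Tool frame: the origin (TCP) lies at the very end of the fingers, on their centre line; the grasp point (between the pads) lies 19 mm behind it (robot.tcp_to_grasp is the distance from the TCP to the grasp point, in m); z points along the fingers, y is the line along which they close (so a half turn about z gives the same grasp; the last joint's range is limited). The gripper opens to 94 mm and grips with 3 to 60 N. Pads are 16 mm wide; open, the fingers measure 119 mm over their backs; the gripper's body (75 mm by 177 mm) begins 78 mm behind the grasp point.
Start: joints at [1.21, 0.087, 1.371, -0, 1.684, -0.103], TCP at [0.14, 0.532, 0.206] pointing down, gripper open.
Joint ranges: [-3.1, 3.1], [-0.76, 2.03], [0.27, 2.55], [-1.08, 4.22], [0.17, 2.65], [-2.57, 2.57]. Speed limits (rad/s): [2.79, 2.79, 3.14, 3.14, 3.14, 3.14].

## Interface

Orientations are given as [roll, pitch, yaw] about the fixed x, y, z axes, in that order (R = Rz(yaw) Ry(pitch) Rx(roll)).
In Python, from bench import robot gives the robot as it stands.
- The arm moves only by the tool shift_gripper, called after ">>>" as name(argument=value, ...) on one line, values as JSON. Schema: {"type":"object","properties":{"offsets":{"type":"array","items":{"type":"number"},"minItems":5,"maxItems":100},"only":{"type":"string"},"quiet":{"type":"boolean"},"lines":{"type":"string"}},"required":["offsets"],"additionalProperties":false}. offsets is one flat list of numbers that holds 1 to 20 rows one after another, with no inner brackets; each row has 5 numbers: the finger opening in m, then dx, dy, dz in shares of 0.25 m (1.0 is 0.25 m), then a turn about the tool's z in shares of pi/2 rad (1.0 is pi/2 rad); each row shifts and turns the commanded pose from where the row before left it, along the tool's axes as they then stand; what a row does not reach is not made up. A row lasts 1/12 s, in which the tool goes at most 0.0417 m and 0.125 rad, less where a joint would pass 70% of its speed; a pose out of reach is approached as far as the arm can. The fingers move at their own pace and stop on an object; the grip force is fixed at half the most. Time passes only in rows, so rows that do not move let the fingers close. The tool returns the time, the measured TCP pose, the force, the opening and the grip force at its end. only (a regular expression) keeps the lines of the reply that match it, lines (a string "A,B") keeps lines A to B, and quiet returns only ok. Input that does not fit is refused with a message, and nothing moves.
- robot.get_obs(): the state, without advancing time (a new reading comes with each control period).
- robot.snapshot(name): name is "scene" or "top" or "wrist"; returns a dict with "color" (480x640x3 uint8, blue, green, red), "fx", "fy", "cx", "cy" (pixels), "k1" (the pictures are not rectified: a ray, as slopes to the right and down, at radius r is drawn at 1 + k1 r^2 times it, then the intrinsics apply), "extrinsics" (4x4, takes a point from world to camera coordinates). Camera axes: x right, y down, z forward; pixel columns grow to the right and rows downward; lengths in m; the calibration is good to about 2 mm. A picture is of the moment at which its call begins. There is no depth.
- robot.close_job(): hands the job in; it is judged then, once.
The state is a dict: "time": time; "joint_positions": joint angles; "qvel": joint speeds; "joint_torque": joint torques, N m; "tool_pos": TCP position; "ee_rot": TCP orientation; "wrist_force": force on the tool from outside, world axes, zero at the start; "wrist_torque": the same for the moment, N m; "width": finger opening in m; "finger_force": force on a finger pad.
Only numpy, scipy, OpenCV 4.12 (cv2) and the standard library are available. Lean on these libraries where they do the work, as an engineer would, in place of code of your own. Each camera call takes 0.05 s, during which the arm holds its last target. There are 200 camera calls.

## Task

Stand the white creamer on the counter under the spout of the steel syrup dispenser and pump syrup into it with a full stroke: push the knob right down until it stops, then let it come all the way back up. After that, stand the creamer on the serving tray beside the mug and let go of it. Keep the creamer upright throughout, don't let the pump run when the creamer isn't under the spout, and leave the other things as they stand.

Things in the scene. Friction and masses are not known exactly. Their poses are not given: they have to be found in the camera images.
- creamer: White ceramic creamer (open jug), loose, 0.2 to 0.35 kg, 84 mm high; body 64 mm across at most, foot 52, mouth 61 (inside 53). Origin: centre of its underside, z up. Handle on its own -x: upright flat-sided bar 11 mm thick (y), 9 mm deep (x), its axis 54.5 mm from the jug's, 22 to 72 mm high, joined to the body by an arm at each end, 18 mm free between bar and body. Lip on +x.
- dispenser: Steel syrup dispenser, fixed: round jar 104 mm across, 150 mm high, lid 111 mm across up to 166 mm, plunger pump in its middle up to 200 mm. A fixed tube 13 mm thick leaves the pump head at 188 mm height, runs along the dispenser's own -x (top at 203 mm) and bends down 115 mm from the axis. Origin: centre of its underside, z up.
- spout_tip (a point): Centre of the open lower end of the dispenser's discharge tube (16 mm across), 145 mm above the counter, 115 mm from the dispenser's axis along the dispenser's -x. It does not move with the knob.
- knob_top (a point): Centre of the top of the pump's round black knob, on the dispenser's axis: knob 44 mm across and 26 mm high with a flat top 28 mm across, 266 mm above the counter when up and 226 mm when pressed home. It moves straight down with the plunger.
- plunger (a joint): Travel of the pump's plunger in m: 0 up (rest), 0.040 pressed home against its stop. A spring pushes it back up by itself: about 6 N to start it moving, about 12 N at the end of the stroke (a little more when pressed fast); beyond that it stands on a rigid stop.
- tray: Rectangular wooden serving tray, fixed, 260 mm (its x) by 160 mm (its y), floor 8 mm thick, with a rim 8 mm wide all round, 18 mm high over the counter. Origin: centre of its underside, z up. The mug stands in its +x half; its -x half is free (middle of the free half: about 65 mm along its -x).
- mug: White ceramic mug, loose, 76 mm across and 92 mm high, handle on its own +y (reaching about 70 mm from its axis), standing on the tray's +x half. Origin: centre of its underside. Not to be disturbed.
- shaker: Glass pepper shaker with a steel cap, loose, 48 mm across, 102 mm high, behind and to the left of the dispenser. Origin: centre of its underside. Not to be disturbed.
- clip: Red plastic bag clip lying on the counter near the robot, loose, 125 mm long (its x), 24 mm wide, 18 mm high. Origin: underside, near its middle. Not to be disturbed.

How it is judged:
On the way, in this order (a step that is already met when the one before it is completed fails the run):
1. the creamer stands upright on the counter with its mouth under the spout (horizontal distance between creamer and spout_tip below 0.02 m and height (world z) of creamer below 0.004 m and angle between creamer's own z axis and vertical below 0.08 rad and linear speed of creamer below 0.02 m/s), for 0.2 s.
2. the plunger is pressed home (to within 2 mm of its stop) with the creamer under the spout (value of joint plunger above 0.038 m and horizontal distance between creamer and spout_tip below 0.022 m), for 0.1 s.
3. the plunger has come back up, with the creamer still under the spout (value of joint plunger below 0.003 m and horizontal distance between creamer and spout_tip below 0.022 m), for 0.1 s.
At the end, for the whole second after the job is handed in: The creamer stands upright (within 0.06 rad) and still on the floor of the tray, inside its rim (foot within 4 mm of floor height), released; the mug still stands on the tray, and the plunger is up (within 3 mm) (x of creamer in the frame of tray between -0.1 and 0.1 m and y of creamer in the frame of tray between -0.05 and 0.05 m and z of creamer in the frame of tray between 0.004 and 0.012 m and angle between each of creamer, mug's own z axis and vertical below 0.06 rad and linear speed of creamer below 0.01 m/s and value of joint plunger below 0.003 m); the robot touches nothing.
It fails at once if the creamer is tipped by more than 0.35 rad (20 degrees) (angle between creamer's own z axis and vertical above 0.35 rad).
It fails at once if the plunger is pushed down by more than 10 mm while the creamer is not under the spout (more than 25 mm aside) (value of joint plunger above 0.01 m and horizontal distance between creamer and spout_tip above 0.025 m).
It fails at once if the mug, pepper shaker or clip is shifted by more than 30 mm (distance of any of mug, shaker, clip from where it was at the start of the episode above 0.03 m).
It also fails if it takes over 72 s, if anything falls off the work surface, if the arm or the gripper's body presses on something with over 40 N, if the wrist force passes 120 N, or if a joint passes its speed limit or range.

## Working session

There is one attempt and no reset: what is moved stays moved. The work goes in short steps, Python scripts to look and compute and a tool call to move; the robot and the scene stay as the last step left them, time stands still between calls to the robot, and variables do not carry over. Pictures are saved under pics/ and viewed, at most 10 in all, crops included, and the job is handed in when it is done.

```bash
ls; mkdir -p pics
```

Create h.py:
```python
import numpy as np, cv2
from bench import robot
def snap(n,fn=None):
    s=robot.snapshot(n)
    if fn: cv2.imwrite('pics/'+fn,s['color'])
    return s
def ray(s,u,v):
    K=np.array([[s['fx'],0,s['cx']],[0,s['fy'],s['cy']],[0,0,1.]])
    p=cv2.undistortPoints(np.array([[[u,v]]],float),K,np.array([s['k1'],0,0,0,0.]))[0,0]
    E=np.array(s['extrinsics']);R=E[:3,:3];t=E[:3,3]
    return -R.T@t, R.T@np.array([p[0],p[1],1])
def plane(s,u,v,z):
    o,d=ray(s,u,v); return o+d*(z-o[2])/d[2]
def tri(a,b):
    (o1,d1),(o2,d2)=a,b
    k=np.linalg.lstsq(np.c_[d1,-d2],o2-o1,rcond=None)[0]
    p,q=o1+k[0]*d1,o2+k[1]*d2
    return (p+q)/2,np.linalg.norm(p-q)
```

Run:
```python
from h import *
for n in('scene','top','wrist'):
    s=snap(n,n+'1.png'); E=np.array(s['extrinsics']); print(n,s['fx'],s['k1'],-E[:3,:3].T@E[:3,3],E[2,:3])
o=robot.get_obs();print(o['time'],o['tool_pos'],o['ee_rot'],o['width'])
```

```text
bench.py
pics
scene 479.2334052825091 -0.08672920001828355 [1.1978209  0.13641051 0.81831581] [-0.69260753 -0.15281752 -0.70494086]
top 533.3136968445092 -0.1459213681155583 [ 0.38581416 -0.01492479  1.17229084] [ 0.21422428  0.00534827 -0.97676986]
wrist 400.99267723682567 -0.08023981794882172 [0.06405282 0.55141316 0.38351518] [ 0.25365463 -0.07014471 -0.96474818]
0.15 [0.14011308 0.53143371 0.20455716] [-3.13990042e+00 -1.29001036e-04  2.88376079e+00] 0.09419636138520249
```

View pics/scene1.png

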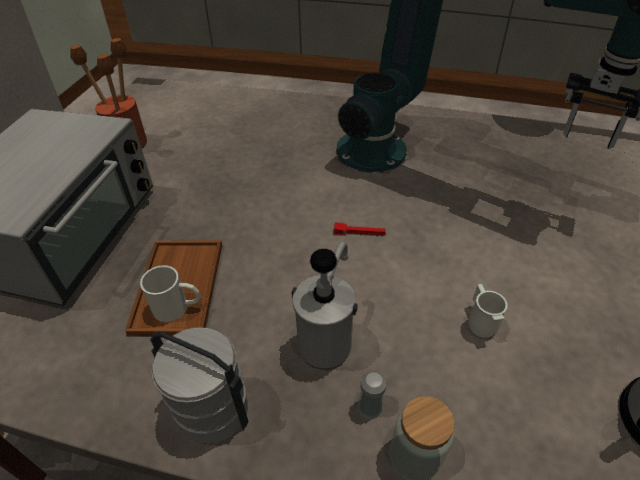

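View pics/top1.png

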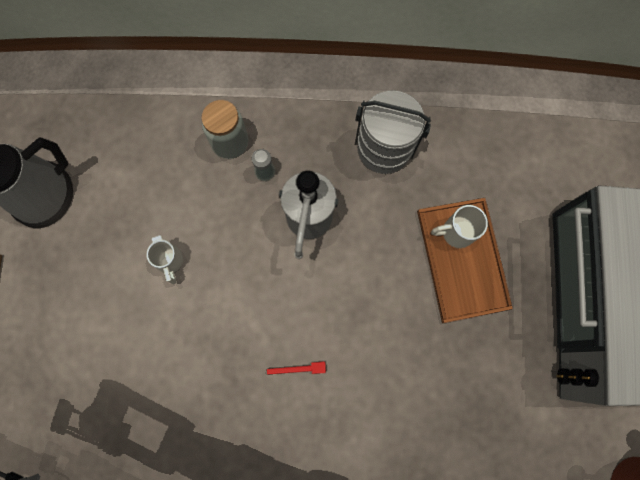

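The scene view shows the creamer at about (487,310), the dispenser knob at (323,261) and the mug on the tray at (165,293). In the top view the creamer mouth is at (161,253) with its handle at (170,276), the knob at (307,183), the spout at (299,252), and the tray corners at (419,210), (486,200), (511,308) and (444,321).

Run:
```python
from h import *
t=cv2.imread('pics/top1.png');s=cv2.imread('pics/scene1.png')
a=cv2.resize(t[225:295,125:205],None,fx=5,fy=5,interpolation=cv2.INTER_CUBIC)   # 400x350
b=cv2.resize(s[275:345,455:525],None,fx=5,fy=5,interpolation=cv2.INTER_CUBIC)  #350x350
c=np.zeros((350,750,3),np.uint8);c[:,:400]=a;c[:,400:]=b
d=cv2.resize(t[165:265,260:360],None,fx=2.5,fy=2.5,interpolation=cv2.INTER_CUBIC)
e=cv2.resize(s[230:330,290:390],None,fx=2.5,fy=2.5,interpolation=cv2.INTER_CUBIC)
f=np.zeros((250,750,3),np.uint8);f[:,:250]=d;f[:,250:500]=e
cv2.imwrite('pics/crop1.png',np.vstack([c,f]))
```

```text
(no output)
```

View pics/crop1.png

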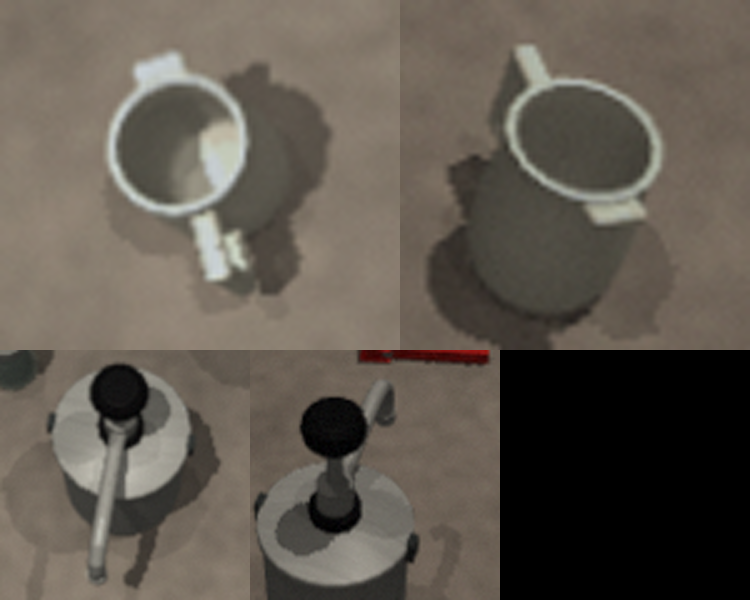

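Run:
```python
from h import *
t=robot.snapshot('top');s=robot.snapshot('scene')
def T(n,a,b): 
    p,g=tri(ray(t,*a),ray(s,*b));print(n,p.round(4),'gap',round(g,4));return p
m=T('mouth',(160,253.2),(491.2,302.6));h=T('handle end',(168.2,280.2),(480,283.8))
d=h-m;print('r',np.hypot(*d[:2]),'ang',np.degrees(np.arctan2(d[1],d[0])))
k=T('knob mid',(307.3,181.1),(323.7,260.5));q=T('tip',(298.5,254.2),(344.9,255.7))
d=q-k;print('r',np.hypot(*d[:2]),'ang',np.degrees(np.arctan2(d[1],d[0])))
L=T('lid',(260+121.5/2.5-.5,165+83.5/2.5-.5),(290+85.5/2.5-.5,230+175.5/2.5-.5))
hsv=cv2.cvtColor(t['color'],cv2.COLOR_BGR2HSV)
M=cv2.inRange(hsv,(3,110,50),(15,255,255));M[:150]=0;M[:,530:]=0;M[:,:400]=0
c=max(cv2.findContours(cv2.morphologyEx(M,5-2,np.ones((5,5))),0,2)[0],key=cv2.contourArea)
r=cv2.minAreaRect(c);P=np.array([plane(t,*x,.018) for x in cv2.boxPoints(r)]);print('tray',P.round(3),P.mean(0).round(4))
print([np.linalg.norm(P[i]-P[i-1]).round(3) for i in range(4)])
print('mug rim z .092',plane(t,469,225,.092), 'clip',plane(t,297,368,.018))
print('shaker',plane(t,262,157,.1))
```

```text
mouth [0.58   0.3211 0.0843] gap 0.0001
handle end [0.5255 0.3016 0.0723] gap 0.0011
r 0.057882080750472326 ang -160.3446650064531
knob mid [0.6945 0.0153 0.256 ] gap 0.0019
tip [0.5795 0.0288 0.1506] gap 0.0035
r 0.11577965041802003 ang 173.29490053404783
lid [0.6939 0.0147 0.154 ] gap 0.001
tray [[ 0.72  -0.228  0.018]
 [ 0.766 -0.392  0.018]
 [ 0.505 -0.445  0.018]
 [ 0.466 -0.287  0.018]] [ 0.6143 -0.3378  0.018 ]
[np.float64(0.261), np.float64(0.17), np.float64(0.266), np.float64(0.163)]
mug rim z .092 [ 0.67072907 -0.32677961  0.092     ] clip [0.35906955 0.02250775 0.018     ]
shaker [0.7970136  0.11911458 0.1       ]
```

The manual's scale: shifts go in shares of 0.25 m and turns go in shares of pi/2 rad. Converting my numbers, -0.031 m / 0.25 = -0.124, -0.0087 m / 0.25 = -0.0348, -0.12 rad / 1.5708 = -0.0764.

>>> shift_gripper(offsets=[0.06, -0.124, -0.0348, 0, 0, 0.06, -0.124, -0.0348, 0, 0, 0.06, -0.124, -0.0348, 0, 0, 0.06, -0.124, -0.0348, 0, 0, 0.06, -0.124, -0.0348, 0, 0, 0.06, -0.124, -0.0348, 0, 0, 0.06, -0.124, -0.0348, 0, 0, 0.06, -0.124, -0.0348, 0, 0, 0.06, -0.124, -0.0348, 0, 0, 0.06, -0.124, -0.0348, 0, 0, 0.06, -0.124, -0.0348, 0, 0, 0.06, -0.124, -0.0348, 0, 0, 0.06, -0.124, -0.0348, 0, 0, 0.06, -0.124, -0.0348, 0, 0, 0.06, 0, 0, 0, -0.0764, 0.06, 0, 0, 0, -0.0764, 0.06, 0, 0, 0, -0.0764, 0.06, 0, 0, 0, -0.0764, 0.06, 0, 0, 0, -0.0764, 0.06, 0, 0, 0, 0])

```text
time: 1.92
tool_pos: [0.5288, 0.3033, 0.2052]
ee_rot: [-3.142, -0.0, -2.798]
wrist_force: [-0.2, 0.0, 0.9]
width: 0.0601
finger_force: 0.0
```

Run:
```python
from h import *
o=robot.get_obs();print(o['tool_pos'],o['ee_rot'],o['joint_positions'])
s=snap('wrist','wrist2.png')
E=np.array(s['extrinsics']);print(-E[:3,:3].T@E[:3,3],E[2,:3])
```

```text
[0.52883481 0.30328885 0.20517625] [-3.14157734e+00 -4.94499980e-04 -2.79764014e+00] [ 4.27717246e-01  2.21219097e-01  1.21916010e+00  2.63371354e-05
  1.70170751e+00 -1.48702816e+00]
[0.45474421 0.27763888 0.38429023] [ 0.24703334  0.08764725 -0.96503497]
```

View pics/wrist2.png

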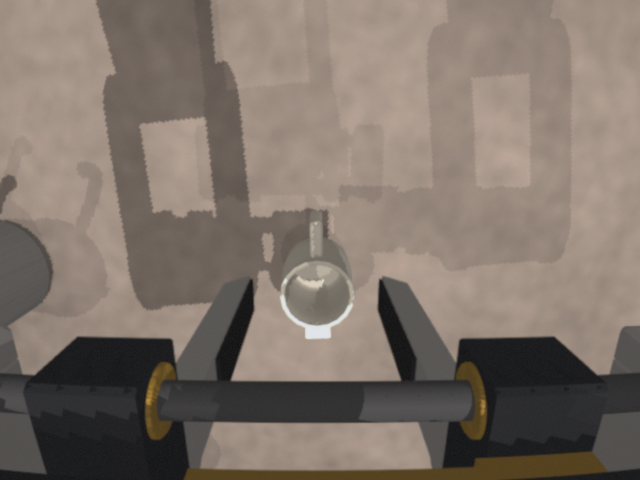

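The wrist view shows the jug with its mouth centre at (317,293) and its handle straight up at (317,232). It sits midway between the finger tips at (253,285) and (379,285), so it is aligned and I can descend.

Converted, 0.0215 m / 0.25 = 0.086.

>>> shift_gripper(offsets=[0.06, 0, 0, 0.086, 0, 0.06, 0, 0, 0.086, 0, 0.06, 0, 0, 0.086, 0, 0.06, 0, 0, 0.086, 0, 0.06, 0, 0, 0.086, 0, 0.06, 0, 0, 0.086, 0, 0.06, 0, 0, 0.086, 0, 0.06, 0, 0, 0.086, 0, 0.06, 0, 0, 0, 0, 0.03, 0, 0, 0, 0, 0.02, 0, 0, 0, 0, 0.012, 0, 0, 0, 0, 0.005, 0, 0, 0, 0, 0.005, 0, 0, 0, 0, 0.005, 0, 0, 0, 0, 0.005, 0, 0, 0, 0])

```text
time: 3.3
tool_pos: [0.5291, 0.3035, 0.0341]
ee_rot: [3.141, 0.001, -2.799]
wrist_force: [0.3, 0.4, -0.5]
width: 0.0167
finger_force: 0.0
```

>>> shift_gripper(offsets=[0.002, 0, 0, 0, 0, 0.002, 0, 0, 0, 0, 0.002, 0, 0, 0, 0, 0.002, 0, 0, 0, 0, 0.002, 0, 0, 0, 0, 0.002, 0, 0, 0, 0])

```text
time: 3.8
tool_pos: [0.529, 0.3037, 0.0338]
ee_rot: [3.141, 0.001, -2.799]
wrist_force: [-0.8, 0.6, 1.9]
width: 0.0113
finger_force: 30.0
```

>>> shift_gripper(offsets=[0.002, 0, 0, -0.016, 0, 0.002, 0, 0, -0.016, 0, 0.002, 0, 0, 0, 0, 0.002, 0, 0, 0, 0])

```text
time: 4.13
tool_pos: [0.5286, 0.3031, 0.0411]
ee_rot: [-3.141, -0.001, -2.8]
wrist_force: [-0.6, -0.5, -3.0]
width: 0.0109
finger_force: 30.0
```

Run:
```python
from h import *
s=snap('scene');t=snap('top')
print(robot.get_obs()['wrist_torque'],robot.get_obs()['tool_pos'])
a=cv2.resize(s['color'][245:365,430:560],None,fx=4,fy=4);cv2.imwrite('pics/s3.png',a)
```

```text
[0.01062746 0.13391022 0.05039979] [0.52844704 0.30312366 0.04085369]
```

View pics/s3.png

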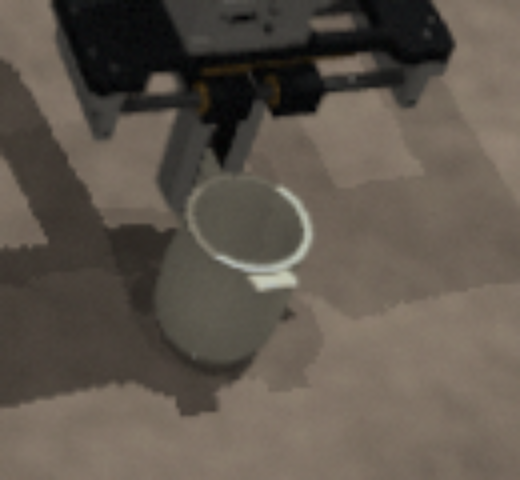

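The creamer hangs free at about 3 N and is still upright (rim centre at crop (250,222)). I'll turn the handle to face the robot, then carry it over.

Converted, -0.018 m / 0.25 = -0.072, -0.01 m / 0.25 = -0.04, 0.086 rad / 1.5708 = 0.0547.

>>> shift_gripper(offsets=[0.002, 0, 0, 0, 0.0547, 0.002, 0, 0, 0, 0.0547, 0.002, 0, 0, 0, 0.0547, 0.002, 0, 0, 0, 0.0528, 0.002, 0, -0.04, 0, 0, 0.002, 0, -0.072, 0, 0, 0.002, 0, -0.072, 0, 0, 0.002, 0, -0.072, 0, 0, 0.002, 0, -0.072, 0, 0, 0.002, 0, -0.072, 0, 0, 0.002, 0, -0.072, 0, 0, 0.002, 0, -0.072, 0, 0, 0.002, 0, -0.072, 0, 0, 0.002, 0, -0.072, 0, 0, 0.002, 0, -0.072, 0, 0, 0.002, 0, -0.04, 0, 0, 0.002, 0, 0, 0, 0])

```text
time: 5.65
tool_pos: [0.5288, 0.1011, 0.0414]
ee_rot: [-3.141, -0.0, 3.141]
wrist_force: [-1.1, -1.7, -2.9]
width: 0.0108
finger_force: 30.0
```

Converted, -0.016 m / 0.25 = -0.064, 0.003 m / 0.25 = 0.012.

>>> shift_gripper(offsets=[0.002, 0.004, -0.048, 0, 0, 0.002, 0.004, -0.064, 0, 0, 0.002, 0.004, -0.064, 0, 0, 0.002, 0, -0.064, 0, 0, 0.002, 0, -0.048, 0, 0, 0.002, 0, 0, 0, 0, 0.002, 0, 0, 0.012, 0, 0.002, 0, 0, 0.012, 0, 0.002, 0, 0, 0.006, 0, 0.002, 0, 0, 0, 0, 0.002, 0, 0, 0, 0])

```text
time: 6.57
tool_pos: [0.5261, 0.0322, 0.0339]
ee_rot: [3.141, -0.0, -3.139]
wrist_force: [-1.2, 0.9, -2.3]
width: 0.0109
finger_force: 30.0
```

Run:
```python
from h import *
s=snap('scene');t=snap('top')
a=cv2.resize(t['color'][150:310,230:390],None,fx=2.5,fy=2.5);b=cv2.resize(s['color'][200:360,270:430],None,fx=2.5,fy=2.5)
cv2.imwrite('pics/p4.png',np.hstack([a,b]))
```

```text
(no output)
```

View pics/p4.png

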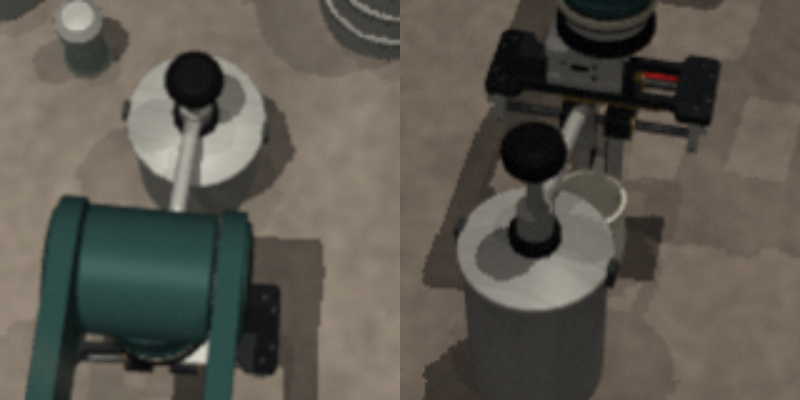

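The top view shows the arm over the creamer with the tube clear of it. In the scene view the creamer rim at (597,198) is behind the pump, under the tube. The jug still hangs slightly, so I'll lower it and centre it.

Converted, -0.003 m / 0.25 = -0.012, 0.001 m / 0.25 = 0.004.

>>> shift_gripper(offsets=[0.002, 0, -0.012, 0, 0, 0.002, 0, 0, 0.004, 0, 0.002, 0, 0, 0, 0])

```text
time: 6.92
tool_pos: [0.5264, 0.0283, 0.0338]
ee_rot: [-3.142, 0.001, -3.14]
wrist_force: [-2.4, 0.7, 3.4]
width: 0.0108
finger_force: 30.0
```

>>> shift_gripper(offsets=[0.002, 0, 0, 0.004, 0, 0.002, 0, 0, 0, 0, 0.002, 0, 0, 0, 0])

```text
time: 7.17
tool_pos: [0.5264, 0.0283, 0.0338]
ee_rot: [-3.141, 0.001, -3.14]
wrist_force: [-6.0, 0.3, 7.1]
width: 0.0109
finger_force: 30.0
```

Converted, -0.035 m / 0.25 = -0.14, -0.0015 m / 0.25 = -0.006.

>>> shift_gripper(offsets=[0.002, 0, 0, -0.006, 0, 0.002, 0, 0, 0, 0, 0.014, 0, 0, 0, 0, 0.025, 0, 0, 0, 0, 0.04, 0, 0, 0, 0, 0.04, 0, 0, 0, 0, 0.04, 0, 0, 0, 0, 0.04, 0.04, 0, 0, 0, 0.04, 0.1, 0, 0, 0, 0.04, 0.1, 0, 0, 0, 0.04, 0.1, 0, 0, 0, 0.04, 0, 0, -0.12, 0, 0.04, 0, 0, -0.14, 0, 0.02, 0, 0, -0.14, 0, 0.01, 0, 0, -0.14, 0, 0, 0, 0, -0.14, 0, 0, 0, 0, -0.14, 0, 0, 0, 0, -0.14, 0, 0, 0, 0, -0.12, 0, 0, 0, 0, 0, 0])

```text
time: 8.83
tool_pos: [0.4427, 0.0282, 0.3108]
ee_rot: [-3.141, 0.013, -3.14]
wrist_force: [0.4, -0.3, 1.8]
width: 0.0003
finger_force: 0.0
```

Run:
```python
from h import *
s=snap('scene');t=snap('top')
a=cv2.resize(t['color'][190:310,250:350],None,fx=4,fy=4);b=cv2.resize(s['color'][210:330,290:390],None,fx=4,fy=4)
cv2.imwrite('pics/p5.png',np.hstack([a,b]))
```

```text
(no output)
```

View pics/p5.png

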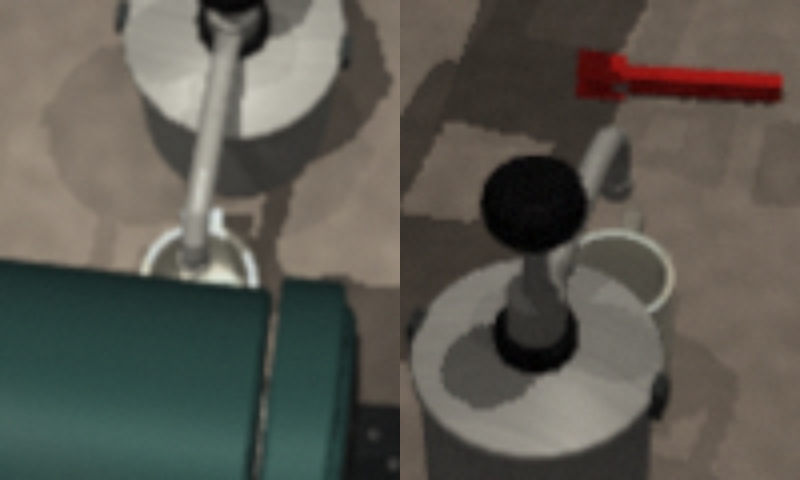

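Run:
```python
from h import *
t=robot.snapshot('top')
f=lambda x,y: plane(t,250+(x+.5)/4-.5,190+(y+.5)/4-.5,.084).round(4)
print('far',f(200,227),'L',f(142,272),'R',f(258,272))
```

```text
far [0.6091 0.0284 0.084 ] L [0.5839 0.0572 0.084 ] R [ 0.5868 -0.0029  0.084 ]
```

The jug stands at about (0.579, 0.027) against the tip at (0.580, 0.029), so it is under the spout. Now I'll move over the knob.

Converted, -0.03 m / 0.25 = -0.12, -0.022 m / 0.25 = -0.088.

>>> shift_gripper(offsets=[0, -0.08, -0.004, 0, 0, 0, -0.12, -0.008, 0, 0, 0, -0.12, -0.008, 0, 0, 0, -0.12, -0.008, 0, 0, 0, -0.12, -0.008, 0, 0, 0, -0.12, -0.008, 0, 0, 0, -0.12, -0.008, 0, 0, 0, -0.12, 0, 0, 0, 0, -0.088, 0, 0, 0, 0, 0, 0, 0, 0, 0, 0, 0, 0.08, 0, 0, 0, 0, 0.072, 0, 0, 0, 0, 0, 0])

```text
time: 10.07
tool_pos: [0.6924, 0.0156, 0.2608]
ee_rot: [3.141, -0.005, -3.14]
wrist_force: [2.7, 0.3, 5.5]
width: 0.0004
finger_force: 2.8
```

Converted, 0.006 m / 0.25 = 0.024, 0.004 m / 0.25 = 0.016.

>>> shift_gripper(offsets=[0, 0, 0, 0.024, 0, 0, 0, 0, 0.024, 0, 0, 0, 0, 0.024, 0, 0, 0, 0, 0.024, 0, 0, 0, 0, 0.016, 0, 0, 0, 0, 0.012, 0, 0, 0, 0, 0, 0, 0, 0, 0, 0, 0])

```text
time: 10.73
tool_pos: [0.6925, 0.0157, 0.239]
ee_rot: [-3.141, 0.004, -3.14]
wrist_force: [-1.2, 0.4, 9.0]
width: 0.0006
finger_force: 4.8
```

Converted, 0.005 m / 0.25 = 0.02, 0.004 m / 0.25 = 0.016.

>>> shift_gripper(offsets=[0, 0, 0, 0.02, 0, 0, 0, 0, 0.016, 0, 0, 0, 0, 0.008, 0, 0, 0, 0, 0, 0])

```text
time: 11.07
tool_pos: [0.6925, 0.0157, 0.2285]
ee_rot: [-3.141, 0.005, -3.14]
wrist_force: [-1.8, 1.1, 11.0]
width: 0.0003
finger_force: 5.5
```

>>> shift_gripper(offsets=[0, 0, 0, 0.004, 0, 0, 0, 0, 0.004, 0, 0, 0, 0, 0, 0])

```text
time: 11.32
tool_pos: [0.6925, 0.0157, 0.2271]
ee_rot: [-3.141, 0.005, -3.14]
wrist_force: [-2.2, 0.1, 11.7]
width: 0.0007
finger_force: 5.7
```

Converted, 0.001 m / 0.25 = 0.004.

>>> shift_gripper(offsets=[0, 0, 0, 0.004, 0, 0, 0, 0, 0.004, 0, 0, 0, 0, 0, 0])

```text
time: 11.57
tool_pos: [0.6926, 0.0157, 0.2262]
ee_rot: [-3.141, 0.006, -3.14]
wrist_force: [-2.4, 0.3, 14.7]
width: -0.0001
finger_force: 6.9
```

>>> shift_gripper(offsets=[0, 0, 0, 0.004, 0, 0, 0, 0, 0, 0, 0, 0, 0, 0, 0])

```text
time: 11.82
tool_pos: [0.6926, 0.0157, 0.2262]
ee_rot: [-3.141, 0.007, -3.14]
wrist_force: [-2.8, 0.6, 15.4]
width: 0.0006
finger_force: 7.9
```

Converted, 0.001 m / 0.25 = 0.004.

>>> shift_gripper(offsets=[0, 0, 0, 0.004, 0, 0, 0, 0, 0, 0])

```text
time: 11.98
tool_pos: [0.6926, 0.0157, 0.2262]
ee_rot: [-3.141, 0.008, -3.14]
wrist_force: [-4.4, -0.7, 17.9]
width: 0.0008
finger_force: 9.0
```

>>> shift_gripper(offsets=[0, 0, 0, -0.04, 0, 0, 0, 0, -0.06, 0, 0, 0, 0, -0.06, 0, 0, 0, 0, -0.06, 0, 0, 0, 0, -0.08, 0, 0, 0, 0, -0.06, 0, 0, 0, 0, 0, 0, 0, 0.08, 0, 0, 0, 0, 0.12, 0.008, 0, 0, 0, 0.12, 0.008, 0, 0, 0, 0.12, 0.008, 0, 0, 0.04, 0.12, 0.008, 0, 0, 0.04, 0.12, 0.008, 0, 0, 0.04, 0.12, 0.008, 0, 0, 0.04, 0.12, 0, 0, 0, 0.04, 0.08, 0, 0, 0, 0.04, 0, 0, 0, 0])

```text
time: 13.4
tool_pos: [0.4393, 0.0276, 0.3077]
ee_rot: [3.142, -0.0, -3.14]
wrist_force: [0.2, 0.4, -0.1]
width: 0.0371
finger_force: 0.0
```

Run:
```python
from h import *
s=snap('scene');t=snap('top')
a=cv2.resize(t['color'][190:310,250:350],None,fx=4,fy=4);b=cv2.resize(s['color'][210:330,290:390],None,fx=4,fy=4)
cv2.imwrite('pics/p6.png',np.hstack([a,b]))
```

```text
(no output)
```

View pics/p6.png

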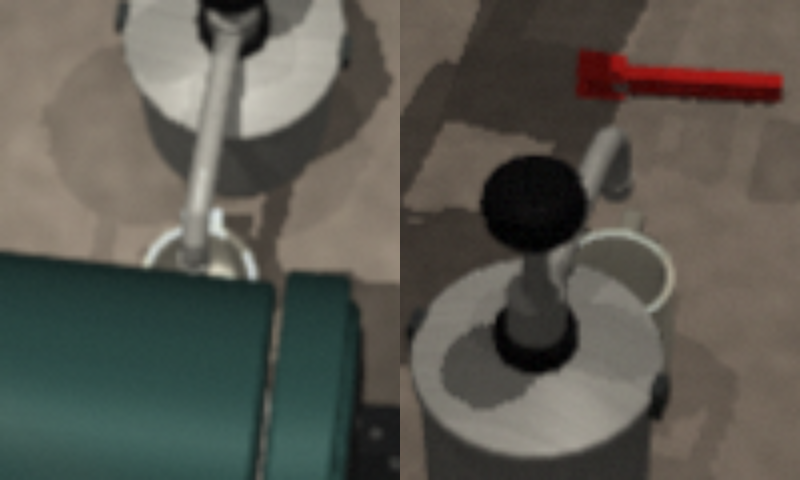

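The knob is back up at its earlier place in the scene view (crop (535,203)), and the creamer rim at (625,270) has not moved. I'll regrasp the handle.

Converted, 0.035 m / 0.25 = 0.14, 0.03 m / 0.25 = 0.12.

>>> shift_gripper(offsets=[0.04, 0, 0, 0.12, 0, 0.04, 0, 0, 0.14, 0, 0.04, 0, 0, 0.14, 0, 0.04, 0, 0, 0.14, 0, 0.04, 0, 0, 0.14, 0, 0.04, 0, 0, 0.14, 0, 0.04, 0, 0, 0.14, 0, 0.04, 0, 0, 0.1, 0, 0.04, 0, 0, 0.032, 0, 0.04, 0, 0, 0, 0])

```text
time: 14.33
tool_pos: [0.441, 0.0275, 0.0311]
ee_rot: [3.141, -0.008, -3.14]
wrist_force: [0.6, 0.7, 1.4]
width: 0.0401
finger_force: 0.0
```

>>> shift_gripper(offsets=[0.04, -0.08, 0, 0, 0, 0.04, -0.1, 0, 0, 0, 0.04, -0.1, 0, 0, 0, 0.04, -0.06, 0, 0, 0, 0.04, -0.008, 0, 0, 0, 0.02, 0, 0, 0, 0, 0.012, 0, 0, 0, 0, 0.004, 0, 0, 0, 0, 0.002, 0, 0, 0, 0, 0.002, 0, 0, 0, 0, 0.002, 0, 0, 0, 0, 0.002, 0, 0, 0, 0, 0.002, 0, 0, 0, 0, 0.002, 0, 0, 0, 0])

```text
time: 15.5
tool_pos: [0.5296, 0.0276, 0.0347]
ee_rot: [3.141, -0.001, -3.14]
wrist_force: [-2.8, 1.4, 4.3]
width: 0.0107
finger_force: 30.0
```

Converted, -0.015 m / 0.25 = -0.06, 0.008 m / 0.25 = 0.032.

>>> shift_gripper(offsets=[0.002, 0, 0, -0.016, 0, 0.002, 0, 0, -0.024, 0, 0.002, 0, 0, 0, 0, 0.002, 0.032, 0, 0, 0, 0.002, 0.056, 0, 0, 0, 0.002, 0.032, 0, 0, 0, 0.002, 0, 0, -0.04, 0, 0.002, 0, 0, -0.06, 0, 0.002, 0, 0, -0.04, 0, 0.002, 0, 0, 0, 0])

```text
time: 16.33
tool_pos: [0.5027, 0.0272, 0.0831]
ee_rot: [-3.141, 0.007, -3.14]
wrist_force: [1.0, 0.2, -2.3]
width: 0.0105
finger_force: 30.0
```

>>> shift_gripper(offsets=[0.002, 0, -0.04, 0, 0, 0.002, 0, -0.08, 0, 0, 0.002, 0, -0.08, 0, 0, 0.002, 0, -0.08, 0, 0, 0.002, 0, -0.08, 0, 0, 0.002, 0, -0.08, 0, 0, 0.002, 0, -0.08, 0, 0, 0.002, 0, -0.08, 0, 0, 0.002, 0, -0.08, 0, 0, 0.002, 0, -0.08, 0, 0, 0.002, 0, -0.08, 0, 0, 0.002, 0, -0.08, 0, 0, 0.002, 0, -0.08, 0, 0, 0.002, 0, -0.08, 0, 0, 0.002, 0, -0.08, 0, 0, 0.002, 0, -0.08, 0, 0, 0.002, 0, -0.08, 0, 0, 0.002, 0, -0.08, 0, 0, 0.002, 0, -0.08, 0, 0, 0.002, 0, -0.04, 0, 0])

```text
time: 18.0
tool_pos: [0.4994, -0.3555, 0.0781]
ee_rot: [-3.141, -0.002, 3.141]
wrist_force: [-0.2, -0.4, -2.4]
width: 0.0109
finger_force: 30.0
```

Converted, 0.002 m / 0.25 = 0.008.

>>> shift_gripper(offsets=[0.002, 0, 0.008, 0, 0, 0.002, 0, 0, 0, 0])

```text
time: 18.17
tool_pos: [0.5, -0.3501, 0.0785]
ee_rot: [3.139, -0.001, -3.141]
wrist_force: [-0.5, 0.4, -3.7]
width: 0.0108
finger_force: 30.0
```

Run:
```python
from h import *
s=snap('scene');t=snap('top')
a=cv2.resize(t['color'][180:340,390:550],None,fx=2.5,fy=2.5);b=cv2.resize(s['color'][190:350,110:270],None,fx=2.5,fy=2.5)
cv2.imwrite('pics/p7.png',np.hstack([a,b]))
```

```text
(no output)
```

View pics/p7.png

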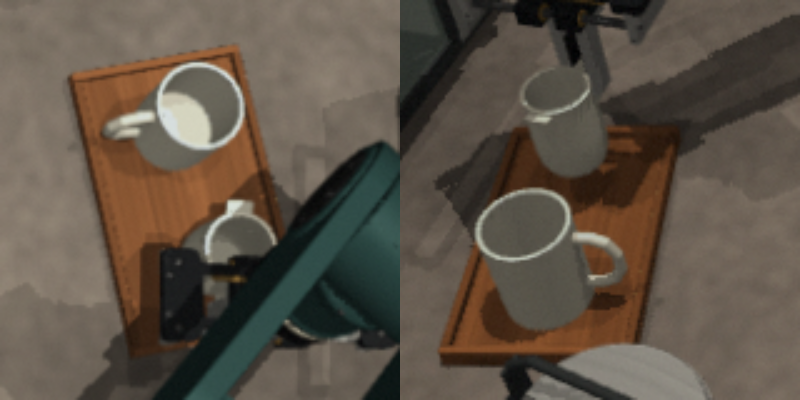

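The creamer hangs upright over the tray's free half (rim at (240,240) in the top crop), clear of the mug at (200,108). Lowering it now.

Converted, 0.012 m / 0.25 = 0.048, 0.01 m / 0.25 = 0.04.

>>> shift_gripper(offsets=[0.002, 0, 0, 0.04, 0, 0.002, 0, 0, 0.048, 0, 0.002, 0, 0, 0.028, 0, 0.002, 0, 0, 0.012, 0, 0.002, 0, 0, 0.004, 0, 0.002, 0, 0, 0, 0, 0.002, 0, 0, 0, 0])

```text
time: 18.85
tool_pos: [0.5009, -0.3507, 0.0467]
ee_rot: [-3.141, 0.0, -3.14]
wrist_force: [-0.2, -0.1, -3.1]
width: 0.0104
finger_force: 30.0
```

>>> shift_gripper(offsets=[0.002, 0, 0, 0.004, 0, 0.002, 0, 0, 0.004, 0, 0.002, 0, 0, 0, 0, 0.002, 0, 0, 0, 0])

```text
time: 19.18
tool_pos: [0.5007, -0.3507, 0.0446]
ee_rot: [-3.141, 0.0, -3.14]
wrist_force: [0.2, -0.4, -3.5]
width: 0.0108
finger_force: 30.0
```

Converted, 0.001 m / 0.25 = 0.004.

>>> shift_gripper(offsets=[0.002, 0, 0, 0.004, 0, 0.002, 0, 0, 0, 0, 0.002, 0, 0, 0, 0])

```text
time: 19.43
tool_pos: [0.5006, -0.3506, 0.0433]
ee_rot: [3.141, -0.0, -3.14]
wrist_force: [0.2, 0.2, -4.0]
width: 0.011
finger_force: 30.0
```

>>> shift_gripper(offsets=[0.002, 0, 0, 0.004, 0, 0.002, 0, 0, 0, 0, 0.002, 0, 0, 0, 0])

```text
time: 19.68
tool_pos: [0.5008, -0.3507, 0.0428]
ee_rot: [-3.141, 0.0, -3.14]
wrist_force: [-0.1, 0.5, -1.8]
width: 0.0109
finger_force: 30.0
```

>>> shift_gripper(offsets=[0.002, 0, 0, 0.004, 0, 0.002, 0, 0, 0, 0, 0.002, 0, 0, 0, 0])

```text
time: 19.93
tool_pos: [0.5008, -0.3508, 0.0427]
ee_rot: [-3.141, 0.001, -3.14]
wrist_force: [-2.6, 1.9, 4.7]
width: 0.0108
finger_force: 30.0
```

Contact with the tray floor. I'll relax the preload, open, back off along the handle's radial direction and rise.

Converted, -0.035 m / 0.25 = -0.14, -0.03 m / 0.25 = -0.12.

>>> shift_gripper(offsets=[0.002, 0, 0, -0.002, 0, 0.014, 0, 0, 0, 0, 0.025, 0, 0, 0, 0, 0.04, 0, 0, 0, 0, 0.04, 0, 0, 0, 0, 0.04, 0, 0, 0, 0, 0.04, 0.04, 0, 0, 0, 0.04, 0.1, 0, 0, 0, 0.04, 0.1, 0, 0, 0, 0.04, 0.1, 0, 0, 0, 0.04, 0.08, 0, -0.04, 0, 0.04, 0, 0, -0.12, 0, 0.04, 0, 0, -0.14, 0, 0.04, 0, 0, -0.14, 0, 0.04, 0, 0, -0.14, 0, 0.04, 0, 0, -0.12, 0, 0.04, 0, 0, 0, 0])

```text
time: 21.35
tool_pos: [0.3972, -0.3532, 0.2253]
ee_rot: [-3.131, 0.009, -3.141]
wrist_force: [-0.1, -0.3, 0.1]
width: 0.0399
finger_force: 0.0
```

Run:
```python
from h import *
s=snap('scene');t=snap('top')
a=cv2.resize(t['color'][170:340,260:540],None,fx=1.6,fy=1.6);b=cv2.resize(s['color'][190:350,110:320],None,fx=1.7,fy=1.7)
c=np.zeros((272,800,3),np.uint8);c[:,:448]=a;c[:,448:]=b[:272,:352];cv2.imwrite('pics/p8.png',c)
print(robot.get_obs()['wrist_force'])
```

```text
[-0.55731125  0.00257319 -0.27782405]
```

View pics/p8.png

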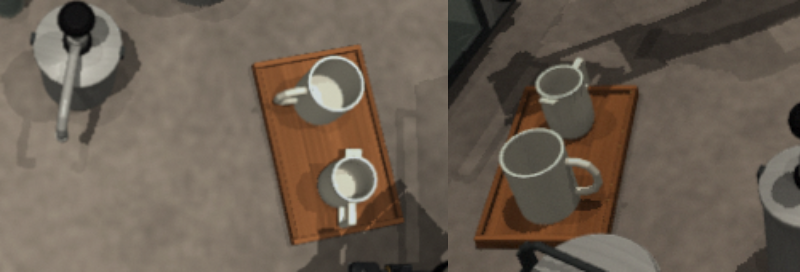

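The creamer stands upright on the tray's free half (rim at (353,180) in the top crop). The mug is in place, the pump is up and the gripper is clear.

Run:
```python
from h import *
t=robot.snapshot('top');p=plane(t,260+353.5/1.6-.5,170+180.5/1.6-.5,.092)
d=p[:2]-[.6143,-.3378];a=np.radians(12.3);print(p,d@[np.cos(a),np.sin(a)],d@[-np.sin(a),np.cos(a)])
if abs(d@[-np.sin(a),np.cos(a)])<.04: print(robot.close_job())
```

```text
[ 0.54945722 -0.34964332  0.092     ] -0.06587733442362777 0.0022420232784097563
the job is handed in; nothing more can be done
None
```

The creamer was filled with one full pump stroke under the spout, then set upright on the tray's free half beside the mug and released; the job is handed in, but no verdict was printed.

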